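Preset the warming plate and snap its dial cover shut

ROBOT

A 6-joint arm with a two-finger parallel gripper is mounted at the origin on a cart in front of the work surface, level with it; the furniture and walls round the work are solid. World frame = base frame: x ahead of the robot, y to its left, z up, the work surface at z = 0. Lengths are in m, angles in degrees, forces in N, time in s.
With the tool pointing down it reaches from about 0.375 to 0.75 m from the base axis. Payload 9 kg.
Tool frame: the origin (TCP) lies where the fingers leave the gripper's body, on its centre line; the fingertips stand 73 mm ahead of it and the grasp point (between the pads) lies 54 mm ahead of it (robot.tip_reach is the distance from the TCP to the fingertips, in m); z points along the fingers, y is the line along which they close (so a half turn about z gives the same grasp; the last joint's range is limited). The gripper opens to 85 mm and grips with 20 to 120 N. Pads are 22 mm wide; open, the fingers measure 114 mm over their backs; the gripper's body (76 mm by 85 mm) begins 54 mm behind the grasp point. The pads swing forward as they close: fully open they stand 13 mm farther back than shut.
Start: joints at [-77.447, 5.964, 5.575, 89.605, 0, 77.527], TCP at [0.254, -0.544, 0.304] pointing down, gripper open.
Joint ranges: [-171.21, 171.21], [-48.23, 106.86], [-62.78, 66.21], [-105.2, 120.99], [-86.42, 89.51], [-180, 180]. Speed limits (degrees/s): [127.2, 127.2, 147.25, 180, 180, 180].

INTERFACE

Orientations are given as [roll, pitch, yaw] about the fixed x, y, z axes, in that order (R = Rz(yaw) Ry(pitch) Rx(roll)).
In Python, from plant import robot gives the robot as it stands. Calls block until the motion is done:
- robot.move_pose(position, orientation): joint-space move of the TCP to a pose.
- robot.line_to(position, vel=0.15, rotation=None, guard=None): straight line of the TCP; rotation=None keeps the orientation; vel is the mean speed in m/s. With guard (N) it stops when the force on the tool has changed by that much, and returns True; else False.
- robot.goto_joints(angles): joint-space move.
- robot.set_gripper(opening): finger opening in m; the grip force is fixed at half the most; returns when the fingers have stopped.
- robot.pause(seconds).
- robot.ik(position, orientation): joint angles nearest the present ones, or None.
- robot.observe(): the state.
- robot.grab_frame(name): name is "scene" or "side" or "wrist"; returns the picture (384x512x3 uint8, blue, green, red); there is no depth.
- robot.get_calibration(name): a dict with "vertical_fov" (degrees; the focal length in pixels is half the picture's height over the tangent of half this angle, whatever the lens; pixels are square), "cx", "cy" (the principal point, pixels), "k1" (the pictures are not rectified: a ray, as slopes to the right and down, at radius r is drawn at 1 + k1 r^2 times it, then the intrinsics apply), "rvec" (rotation vector, rad) and "tvec" (3), from world to camera coordinates, as OpenCV has them. Camera axes: x right, y down, z forward; pixel columns grow to the right and rows downward; lengths in m; the calibration is good to about 2 mm. A picture is of the moment at which its call begins: read the wrist's pose just before it. get_calibration takes no time and is no camera call; for the wrist camera it gives the pose at the moment of the call.
A pose or a line that the arm cannot do raises robot.IKError and nothing moves.
- robot.job_done(): hands the job in; it is judged then, once.
The state is a dict: "time": time; "q": joint angles; "qvel": joint speeds; "joint_torque": joint torques, N m; "tool_pos": TCP position; "tcp_rot": TCP orientation; "ft_force": force on the tool from outside, world axes, zero at the start; "torque": the same for the moment, N m; "gripper_width": finger opening in m; "gripper_force": force on a finger pad.
Only numpy, scipy, OpenCV 4.12 (cv2) and the standard library are available. Lean on these libraries where they do the work, as an engineer would, in place of code of your own. Each camera call takes 0.05 s, during which the arm holds its last target. There are 200 camera calls.

TASK

Get the warming plate ready: turn the black dial down in the round well until its nose points at the small raised tab on the well's rim (turn the dial, not the tab). Then swing the hinged splash cover over and press it down until it snaps shut, leaving the jars and boxes around the plate where they stand.

Things in the scene. Friction and masses are not known exactly. Their poses are not given: they have to be found in the camera images.
- warmer: White electric warming plate, fixed, its controls towards the robot. Origin: on the worktop exactly under the dial's axis; x points to the cover's hinge (about to the robot's right, yaw near -1.57), y to the hot plate (about away from the robot), z up. Control housing 140 x 140 mm about the origin, top at z = 70 mm. Hot plate part 200 x 200 mm, centre at x = 30, y = 170 mm, top at z = 54 mm.
- dial_top (a point): On the dial's axis, on top of its grip bar (10 mm below the well's rim); x axis along the bar to the nose. The black dial: a disc of 64 mm diameter, 6 mm thick, on the well's floor, and on it an upright flat-sided grip bar 14 mm wide, 22 mm tall, from 24 mm behind the axis to 30 mm before it; a narrower, lower nose goes on to 43 mm at one end only.
- dial (a joint): Angle of the dial, rad; it grows clockwise seen from above. At 0.6 the nose points along the warmer's -x, at 0 it is 0.6 rad counter-clockwise of that. Range -0.5 to 1.9; it stays where it is left (friction 0.06 N m).
- tab (a joint): Angle of the raised tab about the same axis, same zero and direction as joint dial: the nose points at the tab when both angles are equal. Very stiff; not to be moved. It lies between 0.8 and 1.25.
- tab_mark (a point): Top of the raised dark tab (16 mm long, 9 mm wide, 8 mm tall) that stands on the rim of the well, 58 mm from the dial's axis; its x axis points outward from the dial's axis.
- cover (a joint): Opening angle of the grey splash cover, rad: 0 = shut, 2.0 to 2.3 at the start (leaning back from the well). Hinge axis along the warmer's y through x = 78, z = 76 mm in its frame. It stays where it is left (friction 0.12 N m, 0.12 kg). Below about 0.08 rad a sprung catch resists with 5 to 9 N at the free edge (twice that at mid-cover), then snaps in and holds it at 0.
- cover_edge (a point): Middle of the cover's free edge, on its outer (upper when shut) face. The cover is a shallow tray 144 mm wide, 4 mm thick with 10 mm skirts; the free edge lies 162 mm from the hinge axis, the outer face 10 mm off it: shut, that face is level at z = 86 mm in the warmer's frame. A flap 50 mm wide hangs 36 mm down from the middle of the free edge, on the inner side.
- tea_box: Small carton 102 x 53 x 60 mm, loose, lying left of the control housing. Origin: middle of its underside.
- paprika: Spice jar, 42 mm diameter, 108 mm tall, loose, left of the hot plate, the nearer of two to the robot. Origin: middle of its underside.
- jar2: Second spice jar, same size, loose, left of the hot plate, the farther from the robot. Origin: middle of its underside.
- salt: Carton of salt 46 x 67 x 143 mm, loose, upright, left of the jars. Origin: middle of its underside.
- well (a point): Centre of the mouth of the round well in the control housing, on the dial's axis, z = 70 mm in the warmer's frame. The well is 100 mm in diameter with vertical walls, 38 mm deep (floor at z = 32 mm): fully opened fingers may not fit into it.

How it is judged (in metres and radians):
On the way, in this order (a step that is already met when the one before it is completed fails the run):
1. the dial's nose points at the tab while the cover is still open (angle between the x axis of dial_top and the x axis of tab_mark, either way round below 0.14 rad and value of joint cover above 0.3 rad), for 0.3 s.
2. the cover is snapped shut (value of joint cover below 0.03 rad), for 0.2 s.
At the end, for the whole second after the job is handed in: The dial's nose points at the tab within 0.14 rad (8 degrees) and the cover is held shut by its catch (within 0.03 rad) (angle between the x axis of dial_top and the x axis of tab_mark, either way round below 0.14 rad and value of joint cover below 0.03 rad); the robot touches nothing.
It fails at once if the tab is shifted (more than 5 mm) (distance of tab_mark from where it was at the start of the episode above 0.005 m).
It fails at once if a jar or carton beside the plate is shifted more than 30 mm or tipped over (distance of any of tea_box, paprika, jar2, salt from where it was at the start of the episode above 0.03 m or angle between any of paprika, jar2, salt's own z axis and vertical above 0.6 rad).
It also fails if it takes over 61 s, if anything falls off the work surface, if the arm or the gripper's body presses on something with over 40 N, if the wrist force passes 120 N, or if a joint passes its speed limit or range.

## Working session

There is one attempt and no reset: what is moved stays moved. The work goes in short steps, each a Python script; the robot and the scene stay as the last script left them, time stands still between calls to the robot, and variables do not carry over. Pictures are saved under pics/ and viewed, at most 10 in all, crops included, and the job is handed in when it is done.

```bash
ls; mkdir -p pics; python3 - <<'E'
from plant import robot
import cv2,numpy as np
a=robot.grab_frame("scene");b=robot.grab_frame("side")
cv2.imwrite("pics/scene.png",a);cv2.imwrite("pics/side.png",b)
for n in("scene","side","wrist"):print(n,robot.get_calibration(n))
print(robot.observe())
E
```

```text
pics
scene {'vertical_fov': 47.44177687029433, 'cx': 262.4029561723428, 'cy': 185.10822831841332, 'k1': -0.16610178071710635, 'rvec': array([ 0.63976524, -2.54340512,  1.27707788]), 'tvec': array([0.54506839, 0.20447582, 0.83224937])}
side {'vertical_fov': 47.060167570015516, 'cx': 251.69841488328365, 'cy': 192.13206935622972, 'k1': -0.051008271448904234, 'rvec': array([ 0.40747724, -2.57888307,  1.46496047]), 'tvec': array([0.55636807, 0.14507351, 0.81003788])}
wrist {'vertical_fov': 59.65924484183329, 'cx': 260.7933133714543, 'cy': 193.56231190219438, 'k1': -0.08118728966531039, 'rvec': array([-2.43125028,  1.54797401,  0.23340386]), 'tvec': array([-0.59985771, -0.03848662,  0.37926523])}
{'time': 0.1, 'q': array([-7.74445636e+01,  5.99578589e+00,  5.53042996e+00,  8.96056231e+01,
        2.31137315e-03,  7.75280973e+01]), 'qvel': array([ 0.00384947, -0.1842951 ,  0.21937237,  0.10786157,  0.00272261,
        0.02388874]), 'joint_torque': array([ 6.67026659e-03, -5.58214474e+01,  5.04714668e+01,  1.33895822e-02,
       -2.63514075e-04, -5.26500529e-06]), 'tool_pos': array([ 0.25381107, -0.54342588,  0.3031836 ]), 'tcp_rot': array([-1.79931195e+02, -1.75855038e-02,  2.50273271e+01]), 'ft_force': array([-0.36346485, -0.54284435,  0.55842884]), 'torque': array([ 0.01074002, -0.03276991, -0.03368525]), 'gripper_force': 0.0, 'gripper_width': 0.08571759038291608}
```

View pics/scene.png

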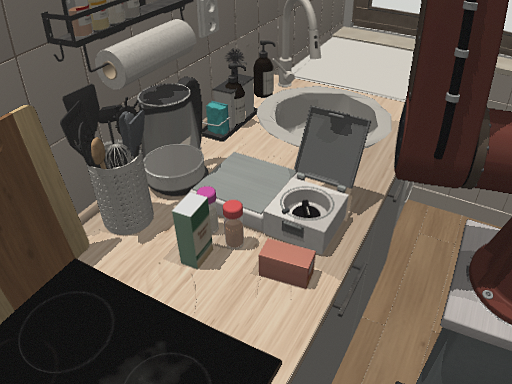

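View pics/side.png

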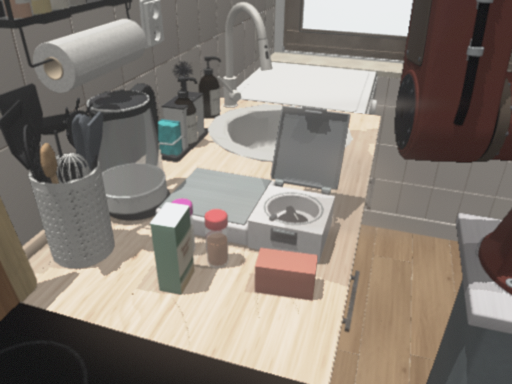

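The plate is at scene px ~(305,205), with the dial in the well and the cover leaning back to the right. The tea box is at (287,262), the red-capped jar at (233,222) and the salt at (195,230). Next I'll locate the well roughly, then take a wrist view from above.

```bash
cat > h.py <<'E'
from plant import robot
import cv2,numpy as np
def cam(n): 
    c=robot.get_calibration(n);f=192/np.tan(np.radians(c["vertical_fov"]/2))
    K=np.array([[f,0,c["cx"]],[0,f,c["cy"]],[0,0,1.]]);R=cv2.Rodrigues(c["rvec"])[0]
    return K,np.array([c["k1"],0,0,0,0.]),R,np.asarray(c["tvec"]),c["rvec"]
def ray(C,px):
    K,D,R,t,_=C
    p=cv2.undistortPointsIter(np.array(px,float).reshape(-1,1,2),K,D,None,None,(3,100,1e-10)).reshape(-1,2)
    return -R.T@t,np.c_[p,np.ones(len(p))]@R
def plane(C,px,z):
    o,d=ray(C,px);return o+d*((z-o[2])/d[:,2])[:,None]
def proj(C,P):
    K,D,R,t,r=C;return cv2.projectPoints(np.array(P,float).reshape(-1,1,3),r,t,K,D)[0].reshape(-1,2)
E
python3 - <<'E'
from h import *
C=cam("scene");print(plane(C,[(307,202)],.07),plane(C,[(265,222),(311,239),(350,188)],.07),plane(C,[(370,122),(312,106)],.2))
C=cam("side");print(plane(C,[(292,210)],.07),plane(C,[(251,215),(325,228),(334,195)],.07))
C=cam("wrist");o=-C[2].T@C[3];print("wristcam",o,C[2][2],robot.observe()["tool_pos"])
for yaw in(-90,0,90,180):
  print(yaw,[None if (q:=robot.ik([x,.05,.42],[180,0,yaw])) is None else np.round(q) for x in(.4,.45,.5)])
E
```

```text
[[0.4846647 0.045733  0.07     ]] [[ 0.53425044  0.14596488  0.07      ]
 [ 0.43100471  0.14810471  0.07      ]
 [ 0.41851639 -0.04648828  0.07      ]] [[ 0.41531247 -0.1307821   0.2       ]
 [ 0.56100706 -0.14106316  0.2       ]]
[[0.4845085 0.0568771 0.07     ]] [[ 0.5545782   0.09824725  0.07      ]
 [ 0.41340915  0.09657547  0.07      ]
 [ 0.41549811 -0.02494173  0.07      ]]
wristcam [ 0.32125643 -0.51253674  0.37316619] [-0.26602891 -0.12288414 -0.95610047] [ 0.25381107 -0.54342588  0.3031836 ]
-90 [array([ -12.,  -24.,   -9.,  105.,    0., -102.]), array([ -10.,  -16.,   -3.,  103.,    0., -100.]), array([ -9.,  -7.,   5., 102.,   0., -99.])]
0 [array([-12., -24.,  -9., 105.,   0., 168.]), array([-10., -16.,  -3., 103.,   0., 170.]), array([ -9.,  -7.,   5., 102.,   0., 171.])]
90 [array([-12., -24.,  -9., 105.,   0.,  78.]), array([-10., -16.,  -3., 103.,   0.,  80.]), array([ -9.,  -7.,   5., 102.,   0.,  81.])]
180 [array([-12., -24.,  -9., 105.,   0., -12.]), array([-10., -16.,  -3., 103.,   0., -10.]), array([ -9.,  -7.,   5., 102.,   0.,  -9.])]
```

```bash
python3 - <<'E'
from h import *
robot.line_to([.254,-.544,.36])
robot.move_pose([.482,.03,.36],[180,0,90]);robot.pause(.3)
C=cam("wrist");a=robot.grab_frame("wrist");cv2.imwrite("pics/w1.png",a)
np.savez("w1",a=a)
print(robot.observe()["time"],robot.observe()["tool_pos"],C)
import pickle;pickle.dump(C,open("w1.pkl","wb"))
E
```

```text
3.1833 [0.48204831 0.0297717  0.35996812] (array([[334.84934829,   0.        , 260.79331337],
       [  0.        , 334.84934829, 193.5623119 ],
       [  0.        ,   0.        ,   1.        ]]), array([-0.08118729,  0.        ,  0.        ,  0.        ,  0.        ]), array([[ 9.99999687e-01, -7.33972303e-04, -2.96696539e-04],
       [-6.14765371e-04, -9.56075438e-01,  2.93120076e-01],
       [-4.98806291e-04, -2.93119802e-01, -9.56075589e-01]]), array([-0.48162051, -0.02645799,  0.44169534]), array([-2.84410391e+00,  9.80522065e-04,  5.78324528e-04]))
```

View pics/w1.png

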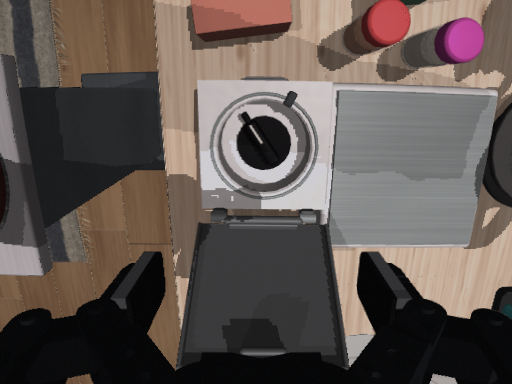

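The wrist view shows the well at ~(263,146), the dial's nose at ~(242,116), the tab at ~(291,99), and the cover open towards the bottom. Next I'll take exact measurements from a zoomed crop and masks.

```bash
python3 - <<'E'
from h import *
import pickle
C=pickle.load(open("w1.pkl","rb"));a=np.load("w1.npz")["a"]
cv2.imwrite("pics/w1c.png",cv2.resize(a[75:225,190:340],None,fx=4,fy=4,interpolation=cv2.INTER_CUBIC))
g=cv2.cvtColor(a,cv2.COLOR_BGR2GRAY)
m=((g<70)*255).astype(np.uint8); m[:75]=0;m[200:]=0;m[:,:205]=0;m[:,330:]=0
n,l,s,c=cv2.connectedComponentsWithStats(m)
for i in range(1,n):
  if s[i,4]>15: print(s[i],c[i],plane(C,[c[i]],.078))
print("corners",plane(C,[(198,81),(332,81),(332,209),(202,207)],.07))
print("well",plane(C,[(263,146)],.07))
E
```

```text
[283  91  14  17 135] [289.7037037   98.91111111] [[0.51115357 0.09672062 0.078     ]]
[ 237  112   54   58 2235] [263.0393736  141.97718121] [[0.4840444  0.05266765 0.078     ]]
[267 114  43  77 450] [293.49777778 166.07555556] [[0.51677478 0.0267733  0.078     ]]
[243 184   6   5  17] [245.70588235 186.05882353] [[0.46517223 0.00451107 0.078     ]]
corners [[ 0.41700141  0.11487363  0.07      ]
 [ 0.55517171  0.11486669  0.07      ]
 [ 0.56313703 -0.0250588   0.07      ]
 [ 0.41452182 -0.02252057  0.07      ]]
well [[0.48405705 0.04715371 0.07      ]]
```

View pics/w1c.png

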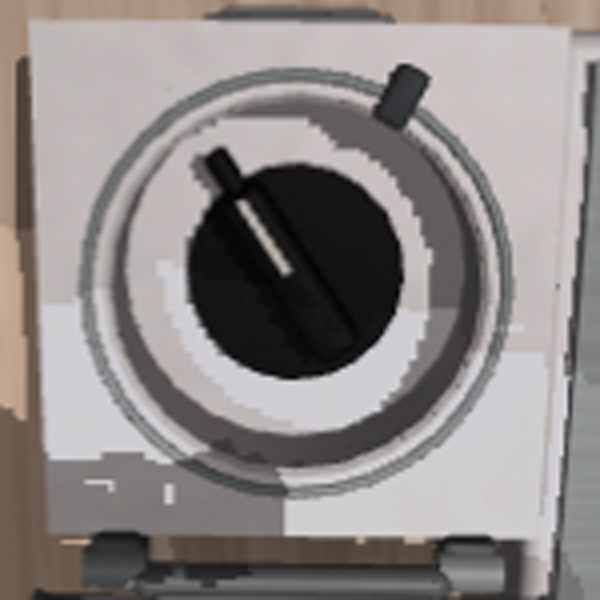

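```bash
python3 - <<'E'
from h import *
import pickle
C=pickle.load(open("w1.pkl","rb"))
f=lambda p:(np.array(p,float)+.5)/4-.5+[190,75]
P=lambda p,z:plane(C,f(p),z)
c=P([(30,20),(572,30),(550,535),(48,535)],.07);print("corners",c,c.mean(0),np.linalg.norm(c-np.roll(c,1,0),axis=1))
r=P([(82,282),(512,282),(297,68),(297,497)],.07);print("rim",r)
d=P([(188,271),(405,271),(296,162),(296,380)],.038);print("disc",d)
w=P([(240,200),(290,275)],.06);v=w[0]-w[1];print("bar",w,np.degrees(np.arctan2(v[1],v[0])))
ax=np.array([(d[0,0]+d[1,0])/2,(d[2,1]+d[3,1])/2]);print("axis",ax)
n=P([(215,150)],.052)[0,:2]-ax;print("nose",n,np.linalg.norm(n),np.degrees(np.arctan2(n[1],n[0])))
be=P([(338,352)],.06)[0,:2]-ax;print("barend",np.linalg.norm(be),np.degrees(np.arctan2(-be[1],-be[0])))
for p in [(402,98),(405,96)]:
  t=P([p],.078)[0,:2]-ax;print("tab",t,np.linalg.norm(t),np.degrees(np.arctan2(t[1],t[0])))
E
```

```text
corners [[ 0.41615682  0.11625118  0.07      ]
 [ 0.55587714  0.11375248  0.07      ]
 [ 0.55747396 -0.02428743  0.07      ]
 [ 0.41400197 -0.02418541  0.07      ]] [0.48587747 0.0453827  0.07      ] [0.14045311 0.13974266 0.13804915 0.14347203]
rim [[ 0.42694357  0.04824014  0.07      ]
 [ 0.54309077  0.04818584  0.07      ]
 [ 0.48490871  0.10387948  0.07      ]
 [ 0.48511352 -0.01280207  0.07      ]]
disc [[0.4533408  0.04643284 0.038     ]
 [0.5169279  0.04640303 0.038     ]
 [0.48493683 0.0777623  0.038     ]
 [0.48503547 0.01366938 0.038     ]]
bar [[0.46951002 0.06905016 0.06      ]
 [0.48314774 0.04850101 0.06      ]] 123.57076638331993
axis [0.48513435 0.04571584]
nose [-0.02266363  0.03627218] 0.04277044387774288 121.99801577700777
barend 0.022153933251649754 121.31805078654541
tab [0.02645314 0.0507938 ] 0.057269355476481085 62.48974144571751
tab [0.02720728 0.05129272] 0.058061852791407534 62.057106052362414
```

```bash
python3 - <<'E'
from h import *
o=lambda:(lambda s:print(round(s["time"],2),s["tool_pos"],s["tcp_rot"],s["ft_force"],s["gripper_width"],s["gripper_force"]))(robot.observe())
print(robot.tip_reach)
robot.set_gripper(.042)
x,y=.485,.0458
robot.move_pose([x,y,.22],[180,0,122.5])
print(robot.line_to([x,y,.118],vel=.08,guard=8));o()
robot.set_gripper(0);o()
for k in range(1,5):
    robot.move_pose([x,y,.118],[180,0,122.5-15.1*k])
robot.pause(.3);o()
robot.set_gripper(.042)
robot.line_to([x,y,.22]);robot.move_pose([.482,.03,.36],[180,0,90]);robot.pause(.3);o()
C=cam("wrist");a=robot.grab_frame("wrist")
cv2.imwrite("pics/w2c.png",cv2.resize(a[75:225,190:340],None,fx=4,fy=4,interpolation=cv2.INTER_CUBIC))
import pickle;pickle.dump(C,open("w2.pkl","wb"))
E
```

```text
0.0726
False
5.72 [0.48537443 0.04573537 0.11857524] [1.79960595e+02 3.60431466e-02 1.22501289e+02] [ 0.26225646 -0.2844872  -0.13237791] 0.041998555090866134 0.0
6.09 [0.48531619 0.0458303  0.11854011] [1.79956640e+02 2.48773699e-02 1.22500894e+02] [-0.4620865   0.34180952  4.64076752] 0.012142097383757459 61.03477478027344
7.83 [0.48506462 0.04580912 0.11853598] [ 1.79987867e+02 -2.72426612e-03  6.20993834e+01] [-2.12533652  0.42437243  6.82083507] 0.012165324483182242 61.37592673301697
9.97 [0.48170373 0.03016132 0.35885908] [-1.79896251e+02 -2.43701098e-02  8.99925329e+01] [ 0.57319202  0.4095766  -0.09950074] 0.04177778856831528 0.0
```

View pics/w2c.png

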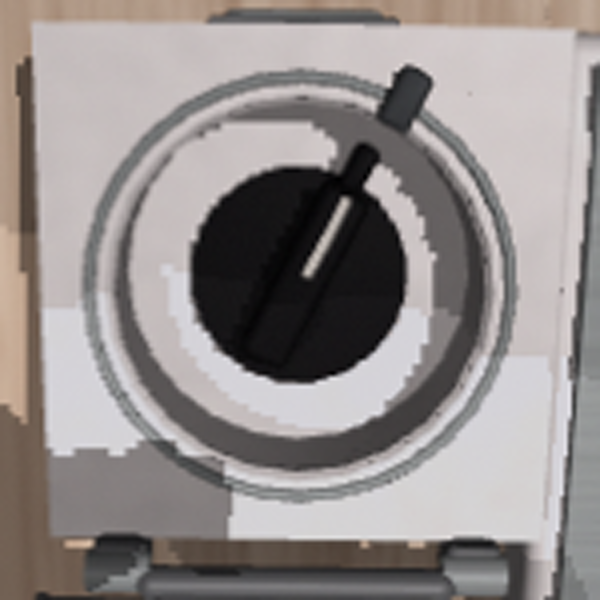

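The nose tip is at (368,150) in the crop and the white line runs from (345,200) to (307,277). That puts the nose at about 62°, matching the tab (62°). Next I'll push the cover from behind with closed fingers, follow its arc and press it shut.

```bash
python3 - <<'E'
from h import *
o=lambda:(lambda s:print(round(s["time"],2),s["tool_pos"].round(4),s["ft_force"].round(1)))(robot.observe())
robot.set_gripper(0)
x=.485;T=robot.tip_reach;R=[180,0,90]
robot.line_to([x,-.215,.36],vel=.2,rotation=R)
print(robot.line_to([x,-.215,.253],vel=.15,guard=8));o()
H=np.array([-.0322,.076])
def tcp(phi,r=.14):
    c=H+r*np.array([np.cos(phi),np.sin(phi)])+.010*np.array([-np.sin(phi),np.cos(phi)])
    return [x,c[0]-.011,c[1]+T]
print(robot.line_to([x,-.08,.253],vel=.1,guard=20));o()
p=tcp(.95)
print(robot.line_to([x,p[1],.253],vel=.08,guard=20));o()
cv2.imwrite("pics/s2.png",robot.grab_frame("side"))
for phi in(.95,.75,.55,.38,.25,.15):
    print(phi,robot.line_to(tcp(phi),vel=.08,guard=20));o()
E
```

```text
False
12.73 [ 0.4853 -0.2151  0.2541] [0.5 0.6 0.9]
True
13.68 [ 0.4856 -0.1155  0.255 ] [ 0.3 -2.2  5.5]
True
14.11 [ 0.4859 -0.1117  0.2567] [-2.2 -3.3  5.5]
0.95 True
14.62 [ 0.4862 -0.1047  0.2597] [-2.1 -2.4  5.6]
0.75 True
15.08 [ 0.4864 -0.0997  0.2617] [-2.8 -1.8  6.2]
0.55 True
15.53 [ 0.4866 -0.096   0.263 ] [-2.4 -1.4  6.8]
0.38 True
15.98 [ 0.4868 -0.093   0.264 ] [-2.6 -0.9  6.6]
0.25 True
16.43 [ 0.487  -0.0904  0.2648] [-1.6 -1.3  6.9]
0.15 True
16.88 [ 0.4872 -0.0883  0.2655] [-2.3 -2.2  7.1]
```

View pics/s2.png

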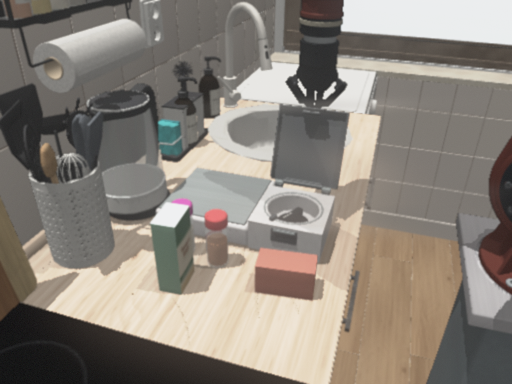

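The guard trips show the cover's edge catching under the finger linkage, with an upward force. In the side picture the gripper is at (320,90) behind the cover's top, and the cover is still open. I'll back off and engage with only ~12 mm of fingertip, raising the tool as the edge rises and stopping on any guard trip.

```bash
python3 - <<'E'
from h import *
o=lambda:(lambda s:print(round(s["time"],2),s["tool_pos"].round(4),s["ft_force"].round(1)))(robot.observe())
x=.485;p=robot.observe()["tool_pos"]
robot.line_to([x,p[1]-.03,p[2]],vel=.08);o()
robot.line_to([x,p[1]-.05,p[2]+.03],vel=.15);o()
robot.pause(.2)
a=robot.grab_frame("side");b=robot.grab_frame("wrist")
s=cv2.resize(a[0:240,240:400],None,fx=2.5,fy=2.5)[:480]
w=cv2.resize(b,(400,300))
im=np.zeros((600,800,3),np.uint8);im[:s.shape[0],:400]=s;im[:300,400:]=w;cv2.imwrite("pics/c3.png",im)
E
```

```text
17.38 [ 0.4848 -0.1186  0.2653] [ 0.  -0.2 -0.7]
17.77 [ 0.4852 -0.1382  0.2955] [ 0.1 -0.3 -0.2]
```

View pics/c3.png

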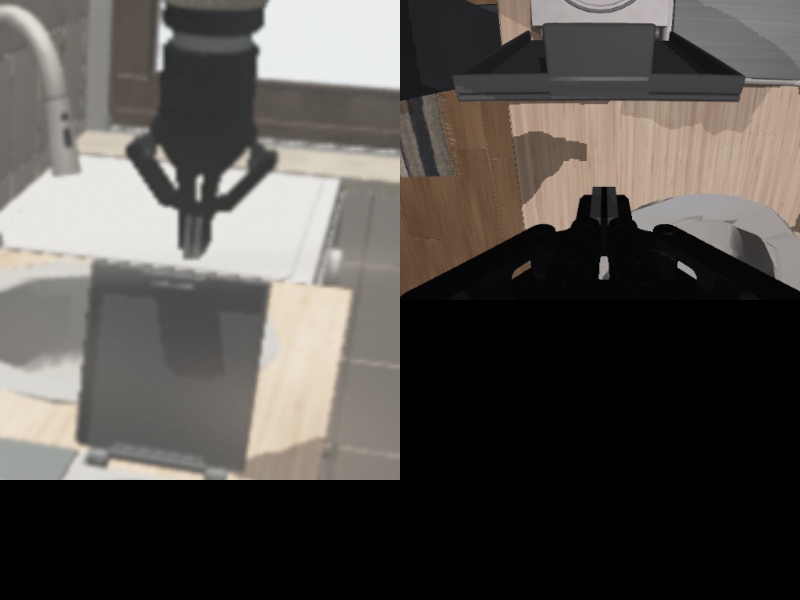

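The cover is still open and the fingers are free of it. The wrist view shows the cover's free edge at composite (600,99), which is wrist px ~(256,127).

```bash
python3 - <<'E'
from h import *
from scipy.optimize import brentq
o=lambda:(lambda s:print(round(s["time"],2),s["tool_pos"].round(4),s["ft_force"].round(1)))(robot.observe())
x=.485;T=robot.tip_reach;H=np.array([-.0322,.076])
E=lambda ph,r=.162:H+r*np.array([np.cos(ph),np.sin(ph)])+.010*np.array([-np.sin(ph),np.cos(ph)])
C=cam("wrist")
f=lambda ph:proj(C,[[x,*E(ph)]])[0,1]-127
ph0=brentq(f,1.3,2.3);print("phi",ph0,E(ph0))
# approach: front face 20 mm behind the edge, tip 12 mm below it
def side(ph):e=E(ph);return [x,e[0]-.011,e[1]-.012+T]
def corner(ph,r=.148):e=E(ph,r);return [x,e[0]-.011,e[1]+T]
a=side(ph0)
robot.line_to([x,a[1]-.04,a[2]+.03],vel=.15)
robot.line_to([x,a[1]-.04,a[2]],vel=.1);o()
seq=[side(p) for p in np.arange(ph0,1.4,-.1)]+[corner(p) for p in(1.4,1.2,1.0,.8,.6,.45,.3,.2)]
for p in seq:
    if robot.line_to(p,vel=.1,guard=15): print("guard at",p);o();break
    o()
cv2.imwrite("pics/s4.png",robot.grab_frame("side"))
E
```

```text
phi 1.8027851286836283 [-0.0791781   0.23136106]
18.86 [ 0.4847 -0.1301  0.2914] [ 0.  -1.3 -0.8]
19.41 [ 0.4852 -0.0901  0.2923] [-0.4 -0.1 -0.4]
19.72 [ 0.4851 -0.0744  0.2961] [0.6 0.5 0. ]
20.02 [ 0.485  -0.0583  0.2982] [0.8 0.2 0.2]
20.33 [ 0.485  -0.0422  0.2988] [ 1.  -0.9 -0.7]
20.64 [ 0.485  -0.026   0.2979] [0.2 0.2 0.2]
20.89 [ 0.4849 -0.0284  0.2959] [-0.3  0.7 -0.2]
21.34 [0.485  0.0013 0.2901] [ 0.2 -0.7  0.7]
21.79 [0.4849 0.0284 0.2785] [-1.3  0.5  0.6]
22.24 [0.4848 0.053  0.2615] [-0.2  0.1 -0.2]
22.69 [0.4846 0.0737 0.2398] [-0.2  0.3  1. ]
23.07 [0.4846 0.0861 0.2212] [-0.  -0.7 -0.7]
23.44 [0.4846 0.0954 0.2013] [-0.1 -0.3  0.2]
23.74 [0.4847 0.0999 0.1874] [-0.6 -0.3 -0.7]
```

View pics/s4.png

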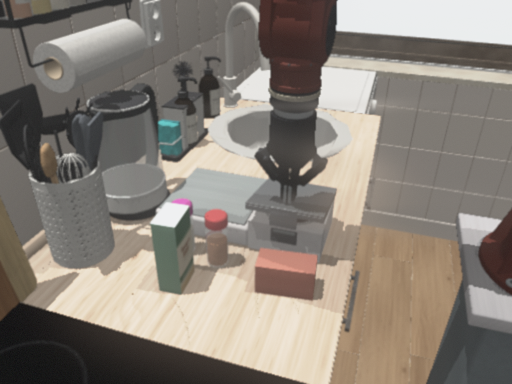

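The cover has come over and lies nearly shut on the housing at (292,200), with the fingertips on its edge and the jars and boxes where they were. Now I'll press it down.

```bash
python3 - <<'E'
from h import *
o=lambda:(lambda s:print(round(s["time"],2),s["tool_pos"].round(4),s["ft_force"].round(1)))(robot.observe())
T=robot.tip_reach
for z in(.100,.094,.090,.087,.084,.081):
    g=robot.line_to([.485,.103,z+T],vel=.03,guard=30);o()
    if g:print("guard");break
robot.pause(.3);o()
p=robot.observe()["tool_pos"]
robot.line_to([.485,.103,.25],vel=.15);robot.line_to([.485,-.03,.34],vel=.2);robot.pause(.3);o()
cv2.imwrite("pics/s5.png",robot.grab_frame("scene"));
C=cam("wrist");b=robot.grab_frame("wrist");cv2.imwrite("pics/w5.png",b)
H=[-.0322,.076]
for ph in(0,.08):
  y=H[0]+.162*np.cos(ph)-.01*np.sin(ph);z=.076+.162*np.sin(ph)+.01*np.cos(ph);print(ph,proj(C,[[.413,y,z],[.557,y,z]]).round(1))
E
python3 -c "
import cv2,numpy as np
a=cv2.imread('pics/s5.png')[130:310,150:390];b=cv2.imread('pics/w5.png')
im=np.zeros((600,800,3),np.uint8);im[:300,:400]=cv2.resize(a,(400,300));im[:300,400:]=cv2.resize(b,(400,300));cv2.imwrite('pics/c5.png',im[:300])"
```

```text
24.46 [0.485  0.103  0.1726] [ 1.  -0.5 -0.4]
24.81 [0.4855 0.1032 0.167 ] [1.7 1.5 3.8]
25.09 [0.4852 0.1031 0.1627] [1.5 1.2 3.3]
25.34 [0.4846 0.1028 0.159 ] [-0.4  0.7 -0.2]
25.59 [0.4849 0.1028 0.1582] [-7.2 -0.1 18.2]
25.84 [0.4852 0.1029 0.1577] [-17.9   0.3  40.5]
26.14 [0.4851 0.1029 0.1578] [-19.    0.1  40.8]
28.18 [ 0.4849 -0.0294  0.3396] [ 0.9 -0.4  0.7]
0 [[172.1 -19. ]
 [339.6 -20.2]]
0.08 [[168.5 -21.5]
 [343.2 -22.8]]
```

View pics/c5.png

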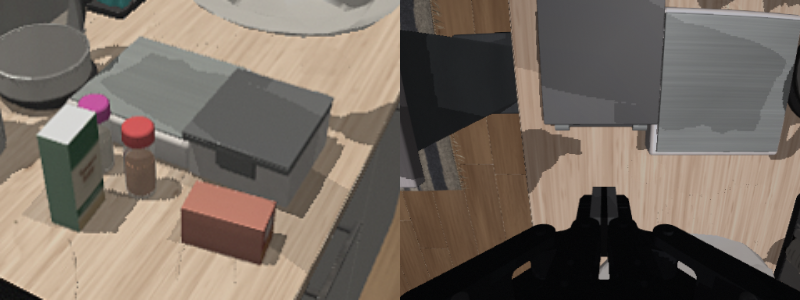

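The cover lies flat on the housing. The force rose, dropped to zero (the snap), then met a hard stop at tip height 85 mm, against 86 mm expected. The surroundings haven't moved, so I'm handing in.

```bash
python3 -c "
from plant import robot
print(robot.job_done())"
```

```text
the job is handed in; nothing more can be done
None
```

The dial's nose was set to the tab (both measured at about 62°), the cover was pressed until it snapped shut, the jars and boxes look unmoved in the pictures, and the job is handed in at about 28 s; the hand-in call returned no verdict.

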